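# Dock the reagent vial tray behind the mixer's sprung gate and start the mixer

### The job

The black tray of six vials is standing on the open end of the mixer's deck. Keeping it flat on the deck (slide it, do not lift it), press its side against the sprung gate to hold the gate back, slide the tray fully into the fenced bay so that the gate springs shut behind it, and only then flip the black start paddle on the control head all the way over, away from the robot. Leave the other things on the mixer and bench where they are.

Things in the scene. Friction and masses are not known exactly. Their poses are not given: they have to be found in the camera images.
- mixer: Fixed laboratory mixer, white housing 270 x 500 mm (x, y) with an aluminium deck. Origin: centre of its underside, on the bench; x away from the robot, y to the left, turned up to 0.2 rad. All 'mixer x, y, z' in this list are mm in this frame. Deck: flat, top z 80, x -130 to 130, y -257 to 168, rims 10 high along its near, far and right edges. Its right part (y below 0) is the open loading end.
- bay_home (a point): Point on the deck (mixer 0, 85, 80) where the tray's origin is when fully in the bay. Bay, on the deck's left part: near and far steel fences, inner faces at mixer x -56 and 54, from y 20 to 168, end stop's inner face at y 160, tops z 116. The mouth faces -y; the fence ends flare outward, the near one by 12 mm (down to y 2), the far one by 10 mm (down to y 5). Axes as the mixer's.
- tray: Tray to dock: loose, black, 104 x 150 mm (x, y), 40 high, about 0.36 kg. Origin: centre of its underside, y along its length. Floor and walls 4 mm thick. Grey cross walls centred at y -40 and 40 leave an empty bay 96 (x) by 76 (y) where fingers fit to push its walls. Three vials fixed at each end, tops at 64. Starts at mixer x -60 to -45, y -155 to -95, within 0.15 rad.
- gate (a joint): Sprung gate at the bay's mouth, m: 0 shut, up to 0.032 pushed back along mixer +x; spring 4 N shut, 8 N fully back. No ramp: pushing it along y does not open it. A tray held square with its centre at mixer x -2 to 2 holds it back 0.022 to 0.026 and can slide along +y into the bay, the gate rubbing along its far side; it springs shut when the tray's rear end has passed mixer y 2 (centre y over 77).
- gate_end (a point): Point on the gate: near edge of its left end, mid height (99 mm above the bench), at mixer x 28 when shut, y 2. The gate is a steel plate along mixer y from -100 to 2, z 83 to 115, its face towards the robot at this point's x; a flange at its left end bars the far 26 mm of the bay's mouth when shut. A tab on top reaches z 119.
- start (a joint): Start paddle on the control head, rad: 0 to 0.2 off at the start, leaning towards the robot; 1.0 fully over (on), leaning away. Hinge along mixer y at mixer x -30, y 210, z 103; at value v it leans v - 0.5 rad from vertical towards +x. Stays where it is left; about 2 N at the tip moves it. Control head: white block left of the deck, mixer x -100 to 60, y 173 to 248, top z 100.
- start_tip (a point): Middle of the free end of the start paddle, a black plastic blade 32 mm wide (mixer y), 10 mm thick, 44 mm long from its hinge. A fixed grey knob 26 mm across and 12 mm high sits on the control head 52 mm nearer the robot than the hinge.
- tube_rack: Bystander: grey rack 48 x 114 mm, 70 mm tall with capped tubes, standing on the mixer's deck beyond the far fence. Origin at the centre of its underside.
- beaker: Bystander: glass beaker, 80 mm diameter, with pens reaching 140 mm high. Origin at the centre of its underside.
- bottle: Bystander: white plastic bottle, 64 mm diameter, 125 mm high. Origin at the centre of its underside.
- tip_box: Bystander: pipette tip box 84 x 124 x 71 mm, grey with a clear lid. Origin at the centre of its underside.
- pipette: Bystander: grey and white hand pipette 250 mm long lying on the bench along its x axis, 24 mm high. Origin under its middle.

How it is judged:
By the outcome, as a careful person would: the job done as asked, in the order asked, and still so for the second after the job is handed in, with the robot touching nothing.
It also fails if it takes over 54 s, if anything falls off the work surface, if the arm or the gripper's body presses on something with over 40 N, if the wrist force passes 120 N, or if a joint passes its speed limit or range.

### The arm

A 6-joint arm with a two-finger parallel gripper is mounted at the origin on the work surface. World frame = base frame: x ahead of the robot, y to its left, z up, the work surface at z = 0. Lengths are in m, angles in rad, forces in N, time in s.
With the tool pointing down it reaches from about 0.35 to 0.975 m from the base axis. Payload 7.1 kg.
Tool frame: the origin (TCP) lies at the centre of the arm's flange, where the gripper is bolted on; the fingertips stand 182 mm ahead of it and the grasp point (between the pads) lies 163 mm ahead of it; z points along the fingers, y is the line along which they close (so a half turn about z gives the same grasp; the last joint's range is limited). The gripper opens to 88 mm and grips with 3 to 60 N. Pads are 20 mm wide; open, the fingers measure 115 mm over their backs; the gripper's body (75 mm by 178 mm) begins 61 mm behind the grasp point.
Start: joints at [1.315, 0.423, 1.63, -0, 1.089, -0.019], TCP at [0.147, 0.608, 0.405] pointing down, gripper open.
Joint ranges: [-3, 3], [-0.9, 2.11], [0.09, 2.58], [-1.31, 4.45], [0.11, 2.69], [-2.54, 2.54]. Speed limits (rad/s): [2.39, 2.39, 3.01, 3.14, 3.14, 3.14].

### API

Orientations are given as [roll, pitch, yaw] about the fixed x, y, z axes, in that order (R = Rz(yaw) Ry(pitch) Rx(roll)).
In Python, from plant import manip gives the robot as it stands.
- The arm moves only by the shell command python3 -m pendant 'ROWS' [FORCE]. ROWS is JSON, a list of rows, each a list of 7 numbers: the turn, a rotation vector about the tool's x, y, z in degrees, then the shift along the tool's x, y, z in cm, then the opening, from 0 (shut) to 1 (fully open). A call has exactly 10 rows; each row is the pose to reach, as a shift and turn from the pose commanded when the call began, along the tool's axes at that moment; what a row does not reach only later rows make up. A row lasts 1/8 s, in which the tool goes at most 62.5 mm and 10.7 degrees, less where a joint would pass 70% of its speed; a pose out of reach is approached as far as the arm can. A call with a gripper value outside its range is refused whole. The fingers move at their own pace and stop on an object; FORCE is the grip in N (left out, the last holds). Time passes only in rows, so rows that repeat a pose let the fingers close, or fill a call up. It gives the time, the measured TCP pose, the force, the opening and the grip force at its end, in the units of the state.
- manip.sense(): the state, without advancing time (a new reading comes with each control period).
- manip.snapshot(name): name is "side" or "top"; returns a dict with "color" (384x512x3 uint8, red, green, blue), "range_z" (384x512 float32, m along the optical axis (not along the pixel's ray), 0 where there is no reading), "intrinsics" (3x3 intrinsics, pixels), "R" (3x3) and "t" (3): a world point X has camera coordinates R X + t. Camera axes: x right, y down, z forward; pixel columns grow to the right and rows downward; lengths in m; the calibration is good to about 2 mm. A picture is of the moment at which its call begins.
- manip.job_done(): hands the job in; it is judged then, once.
Trained networks look in the newest picture that a camera, given by its name, has taken for a name from the list of things; names that differ only in an ending like _2 or _b are one class to them, and where a whole thing is asked for, a point or a joint stands for the part that bears it (a point fixed in the world has none). Each returns a list of dicts, best first, with "confidence" (0 to 1); they miss things now and then, are a little off and sometimes report something else, mostly with a low value. They report only what shows in the picture. A call takes as long as a camera call.
- manip.search_frame(camera, thing): "location" ([x, y, z] in m, in world coordinates, good to about 4 mm: the middle of the surface that is visible of it).
- manip.masks_of(camera, thing): "region" (384x512 bool, what is visible of it).
The state is a dict: "t": time; "joint_positions": joint angles; "joint_velocities": joint speeds; "effort": joint torques, N m; "eef_pos": TCP position; "tool_rot": TCP orientation; "wrist_force": force on the tool from outside, world axes, zero at the start; "wrist_torque": the same for the moment, N m; "gripper_width": finger opening in m; "gripper_force": force on a finger pad.
Only numpy, scipy, OpenCV 4.12 (cv2) and the standard library are available. Lean on these libraries where they do the work, as an engineer would, in place of code of your own. Each camera call takes 0.05 s, during which the arm holds its last target. There are 200 camera calls.

## Working session

There is one attempt and no reset: what is moved stays moved. The work goes in short steps, Python scripts to look and compute and a shell command to move; the robot and the scene stay as the last step left them, time stands still between calls to the robot, and variables do not carry over. Pictures are saved under pics/ and viewed, at most 10 in all, crops included, and the job is handed in when it is done.

```bash
mkdir -p pics; ls; cat > h.py <<'E'
from plant import manip
import numpy as np, cv2
def snap(c,name=None):
    s=manip.snapshot(c)
    if name: cv2.imwrite(f'pics/{name}.png',s['color'][:,:,::-1])
    return s
def pts(s,mask):
    v,u=np.nonzero(mask&(s['range_z']>0)); z=s['range_z'][v,u]; K=s['intrinsics']
    c=np.c_[(u-K[0,2])*z/K[0,0],(v-K[1,2])*z/K[1,1],z]
    return (c-s['t'])@s['R']
E
python3 - <<'E'
from h import *
s=snap('top','top0');s2=snap('side','side0')
cv2.imwrite('pics/both0.png',cv2.resize(np.hstack([s['color'],s2['color']])[:,:,::-1],(800,300)))
for c in('top','side'):
  for n in('mixer','tray','gate','gate_end','start','start_tip','bay_home','tube_rack','beaker','bottle','tip_box','pipette'):
    try: print(c,n,[(np.round(d['location'],3).tolist(),round(d['confidence'],2)) for d in manip.search_frame(c,n)][:2])
    except Exception as e: print(c,n,e)
st=manip.sense();print(st['t'],st['eef_pos'],st['tool_rot'],st['wrist_force'])
print(-s['R'].T@s['t'],-s2['R'].T@s2['t'])
E
```

```text
pics
top mixer [([0.6, 0.06, 0.082], 0.65)]
top tray [([0.508, -0.061, 0.092], 0.96)]
top gate [([0.619, 0.006, 0.117], 0.68)]
top gate_end [([0.623, 0.001, 0.113], 0.87), ([0.75, 0.388, 0.068], 0.53)]
top start [([0.431, -0.259, 0.088], 0.73), ([0.596, 0.27, 0.125], 0.54)]
top start_tip [([0.696, 0.129, 0.131], 0.67), ([0.597, 0.268, 0.125], 0.52)]
top bay_home [([0.602, 0.06, 0.077], 0.93)]
top tube_rack [([0.698, 0.129, 0.133], 0.64)]
top beaker [([0.748, 0.388, 0.072], 0.68)]
top bottle [([0.433, -0.258, 0.087], 0.87), ([0.747, 0.387, 0.068], 0.45)]
top tip_box [([0.367, 0.415, 0.07], 0.64)]
top pipette [([0.542, 0.536, 0.021], 0.76)]
side mixer [([0.592, 0.012, 0.084], 0.66)]
side tray [([0.511, -0.055, 0.108], 0.9), ([0.596, 0.012, 0.085], 0.56)]
side gate [([0.621, -0.002, 0.106], 0.78), ([0.357, 0.399, 0.071], 0.51)]
side gate_end [([0.623, 0.003, 0.107], 0.85)]
side start []
side start_tip [([0.592, 0.259, 0.127], 0.5)]
side bay_home [([0.591, 0.008, 0.079], 0.77)]
side tube_rack [([0.692, 0.106, 0.135], 0.84)]
side beaker [([0.734, 0.372, 0.081], 0.68)]
side bottle [([0.414, -0.287, 0.083], 0.93)]
side tip_box [([0.359, 0.402, 0.068], 0.73), ([0.595, 0.01, 0.076], 0.32)]
side pipette []
1.3 [0.14658593 0.60755259 0.40466295] [-3.14156043e+00 -6.29710584e-06  2.90479160e+00] [ 0.13143899  0.10574869 -0.09847304]
[0.43041676 0.11194132 1.23853848] [ 0.0628405  -0.60982387  1.09122966]
```

View pics/top0.png

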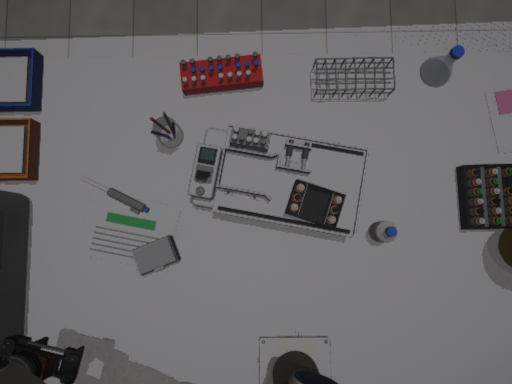

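View pics/side0.png

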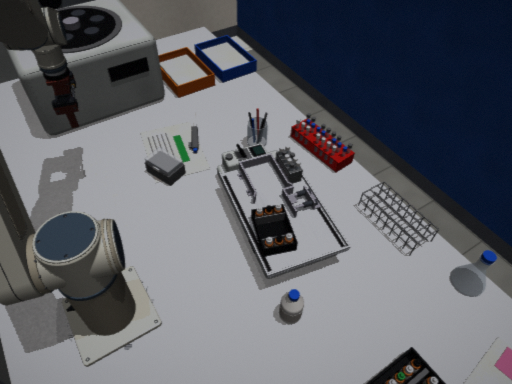

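The top view shows the mixer turned about -0.13 rad, with the tray at pixel (315,203), gate at (297,155), bay mouth near (272,175), and control head at (205,170). Next I'll fit the mixer and tray poses to the depth data.

```bash
cat > fit.py <<'E'
from h import *
from scipy.optimize import differential_evolution as DE
def loc(P,p):
    c,s=np.cos(p[2]),np.sin(p[2]); d=P[:,:2]-p[:2]
    return d@np.array([[c,-s],[s,c]])
def mixer(P):
    P=P[(abs(P[:,0]-.6)<.25)&(abs(P[:,1]-.01)<.4)&(P[:,2]<.13)]
    def cost(p):
        q=loc(P,p)*1000; x,y=q.T; z=np.zeros(len(q)); w=np.ones(len(q))
        b=lambda a,c,d,e:(x>a)&(x<c)&(y>d)&(y<e)
        z[b(-130,130,-257,168)]=.08
        z[b(-130,130,-257,-253)|b(-130,-126,-257,168)|b(126,130,-257,168)]=.09
        z[b(-60,-56,20,168)|b(54,58,20,168)|b(-56,54,160,164)]=.116
        z[b(-100,60,173,248)]=.1
        w[b(-130,60,-220,-10)|b(60,130,20,168)|b(10,130,-100,20)|b(-100,60,180,240)]=0
        return (w*np.minimum(abs(P[:,2]-z),.02)).mean()
    r=DE(cost,[(.52,.68),(-.06,.1),(-.25,.25)],seed=0,popsize=12,tol=1e-6); return r.x,r.fun
def tray(P,p0,rest=.08,zmax=.16):
    P=P[np.hypot(*(P[:,:2]-p0[:2]).T)<.13]; P=P[(P[:,2]>.06)&(P[:,2]<zmax)]
    def cost(p):
        q=loc(P,p)*1000; x,y=abs(q).T; z=np.full(len(q),.08); w=np.ones(len(q))
        ins=(x<52)&(y<75); z[ins]=.12
        z[(x<48)&(y<38)]=.084
        w[(x<48)&(y>42)&(y<71)]=0; w[(P[:,2]>.085)&~ins]=.7
        return (w*np.minimum(abs(P[:,2]-z),.03)).mean()
    r=DE(cost,[(p0[0]-.04,p0[0]+.04),(p0[1]-.04,p0[1]+.04),(p0[2]-.25,p0[2]+.25)],seed=0,popsize=12,tol=1e-6); return r.x,r.fun
def toM(m,w): return (loc(np.atleast_2d(w)[:,:2],m)*1000).round(1)
def toW(m,q):
    c,s=np.cos(m[2]),np.sin(m[2]); return m[:2]+np.array([[c,-s],[s,c]])@(np.array(q[:2])/1000)
E
python3 - <<'E'
from fit import *
A=np.ones((384,512),bool)
for c in('top','side'):
    s=snap(c); P=pts(s,A); m,f=mixer(P); print(c,'mixer',m.round(4),f)
    t,f=tray(P,[.508,-.06,m[2]]); print(' tray',t.round(4),f,toM(m,t),t[2]-m[2])
    for n in('tray','gate','start','tube_rack','gate_end'):
        for d in manip.masks_of(c,n)[:2]:
            Q=pts(s,d['region']); q=toM(m,Q)
            print(n,round(d['confidence'],2),len(Q),np.percentile(np.c_[q,Q[:,2:]*1000],[2,50,98],axis=0).round(0).tolist())
E
```

```text
top mixer [ 0.5942  0.0523 -0.1784] 0.003161791751793715
 tray [ 0.5105 -0.0608 -0.3335] 0.0028270999881868254 [[ -62.3 -126.2]] -0.15517228529059274
tray 0.96 1926 [[-117.0, -200.0, 79.0], [-62.0, -129.0, 92.0], [-8.0, -52.0, 141.0]]
gate 0.7 324 [[26.0, -88.0, 77.0], [37.0, -46.0, 110.0], [65.0, 2.0, 121.0]]
tube_rack 0.96 756 [[71.0, 41.0, 81.0], [85.0, 94.0, 134.0], [117.0, 148.0, 164.0]]
gate_end 0.72 281 [[26.0, -83.0, 80.0], [37.0, -43.0, 113.0], [62.0, 3.0, 121.0]]
gate_end 0.47 502 [[-137.0, -370.0, 8.0], [-109.0, -336.0, 85.0], [-78.0, -318.0, 126.0]]
side mixer [ 0.5948  0.0581 -0.1738] 0.003954948158267482
 tray [ 0.5079 -0.0682 -0.3259] 0.004016216513606974 [[ -63.7 -139.4]] -0.15208291327247547
tray 0.8 1712 [[-122.0, -211.0, 82.0], [-63.0, -130.0, 110.0], [-7.0, -62.0, 142.0]]
gate 0.54 275 [[25.0, -104.0, 82.0], [32.0, -55.0, 108.0], [63.0, -8.0, 122.0]]
gate 0.29 1725 [[-121.0, -211.0, 82.0], [-65.0, -129.0, 110.0], [-10.0, -59.0, 142.0]]
start 0.65 53 [[-48.0, 187.0, 101.0], [-35.0, 195.0, 126.0], [-20.0, 238.0, 147.0]]
start 0.4 8318 [[-136.0, -266.0, 21.0], [4.0, -45.0, 82.0], [128.0, 223.0, 118.0]]
tube_rack 0.65 659 [[70.0, 29.0, 12.0], [83.0, 66.0, 135.0], [149.0, 148.0, 165.0]]
gate_end 0.64 343 [[25.0, -103.0, 80.0], [35.0, -50.0, 106.0], [71.0, -4.0, 122.0]]
gate_end 0.43 54 [[-49.0, 187.0, 106.0], [-37.0, 195.0, 127.0], [-21.0, 218.0, 147.0]]
```

```bash
cat > go.py <<'E'
import sys
from fit import *
from scipy.spatial.transform import Rotation as R
M=np.array([.5945,.0535,-.1765])
def rel(xyz,psi):
    """shift (cm, tool axes) and turn (deg) to bring TCP to xyz with tool y at world angle psi"""
    s=manip.sense(); r0=R.from_euler('xyz',s['tool_rot']); r1=R.from_euler('xyz',[np.pi,0,psi+np.pi/2])
    print('turn',np.degrees((r0.inv()*r1).as_rotvec()).round(2),'shift cm',(r0.inv().apply(np.array(xyz)-s['eef_pos'])*100).round(2))
def state():
    s=manip.sense(); y=R.from_euler('xyz',s['tool_rot']).apply([0,1,0])
    print('t',round(s['t'],2),'pos',s['eef_pos'].round(4),'mixer',toM(M,s['eef_pos']),'psi',round(np.arctan2(y[1],y[0]),4),'F',s['wrist_force'].round(1),'T',s['wrist_torque'].round(2),'w',s['gripper_width'],'gf',s['gripper_force'])
E
python3 - <<'E'
from go import *
state()
rel([.5095,-.0635,.36],-.33)
E
```

```text
t 1.9 pos [0.1466 0.6076 0.4047] mixer [[-538.2  466.8]] psi 1.334 F [-0.2 -0.5  0.9] T [-0.05 -0.02  0.04] w 0.08787105956242197 gf 0.0
turn [-0.   -0.   95.34] shift cm [-51.02 -56.72   4.47]
```

```bash
python3 -m pendant '[[0,0,9,-5,-5.5,0.4,0.5],[0,0,18,-10,-11,0.9,0.5],[0,0,27,-15,-16.5,1.3,0.5],[0,0,36,-20,-22,1.8,0.5],[0,0,45,-25,-27.5,2.2,0.5],[0,0,54,-29,-32,2.6,0.5],[0,0,63,-33,-37,3,0.5],[0,0,72,-37,-41,3.4,0.5],[0,0,80,-41,-45.5,3.8,0.5],[0,0,88,-45,-50,4,0.5]]' 50
python3 - <<'E'
from go import *
state()
rel([.5095,-.0635,.36],-.33)
E
```

```text
t: 3.15
eef_pos: [0.4444, 0.057, 0.3673]
tool_rot: [3.141, -0.0, 1.364]
wrist_force: [2.1, 0.5, -0.2]
gripper_width: 0.0443
gripper_force: 0.0
t 3.15 pos [0.4444 0.057  0.3673] mixer [[-148.4  -22.9]] psi -0.2067 F [ 2.1  0.5 -0.2] T [-0.07  0.08  0.06] w 0.04431171912007851 gf 0.0
turn [ 0.05 -0.03  7.06] shift cm [-10.45   8.85   0.73]
```

```bash
python3 -m pendant '[[0,0,3,-4,3.5,0.3,0.5],[0,0,6,-8,7,0.6,0.5],[0,0,7.1,-10.4,8.8,0.7,0.5],[0,0,7.1,-10.4,8.8,0.7,0.5],[0,0,7.1,-10.4,8.8,0.7,0.5],[0,0,7.1,-10.4,8.8,2.0,0.5],[0,0,7.1,-10.4,8.8,3,0.5],[0,0,7.1,-10.4,8.8,3,0.5],[0,0,7.1,-10.4,8.8,3,0.5],[0,0,7.1,-10.4,8.8,3,0.5]]'
python3 - <<'E'
from go import *
state()
rel([.5095,-.0635,.278],-.33)
s=snap('side'); cv2.imwrite('pics/s1.png',cv2.resize(s['color'][130:290,180:380,::-1],None,fx=3,fy=3))
E
```

```text
t: 4.4
eef_pos: [0.5091, -0.0605, 0.3373]
tool_rot: [3.141, -0.0, 1.245]
wrist_force: [0.2, -0.3, -0.1]
gripper_width: 0.0439
gripper_force: 0.0
t 4.4 pos [ 0.5091 -0.0605  0.3373] mixer [[ -64.1 -127.2]] psi -0.3257 F [ 0.2 -0.3 -0.1] T [-0.07  0.06 -0.05] w 0.04385199544776489 gf 0.0
turn [ 0.03 -0.    0.25] shift cm [-0.27  0.13  5.93]
```

View pics/s1.png

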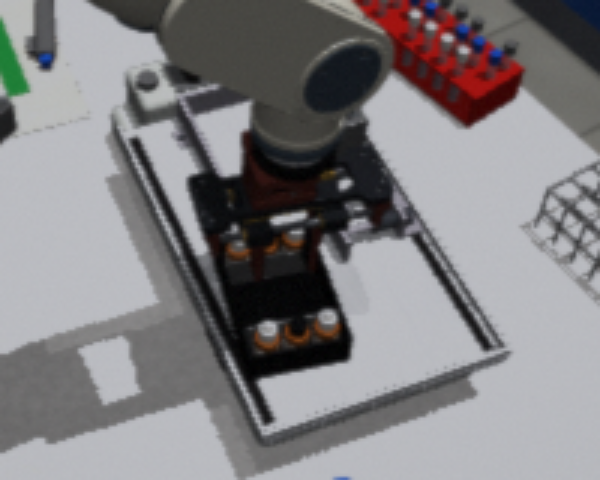

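The side crop shows the two fingertips (at about (258,270) and (312,265)) over the empty bay and spread across the tray's width, so I'll descend and spread them.

```bash
python3 -m pendant '[[0,0,0.2,-0.3,0.1,1.5,0.5],[0,0,0.2,-0.3,0.1,3,0.5],[0,0,0.2,-0.3,0.1,4.5,0.5],[0,0,0.2,-0.3,0.1,5.5,0.5],[0,0,0.2,-0.3,0.1,5.8,0.5],[0,0,0.2,-0.3,0.1,5.8,0.5],[0,0,0.2,-0.3,0.1,5.8,0.7],[0,0,0.2,-0.3,0.1,5.8,1],[0,0,0.2,-0.3,0.1,5.8,1],[0,0,0.2,-0.3,0.1,5.8,1]]' 50
python3 - <<'E'
from go import *
state()
s=snap('side'); cv2.imwrite('pics/s2.png',cv2.resize(s['color'][130:290,180:380,::-1],None,fx=3,fy=3))
E
```

```text
t: 5.7
eef_pos: [0.509, -0.0637, 0.2793]
tool_rot: [3.141, -0.0, 1.242]
wrist_force: [0.7, 0.5, 2.1]
gripper_width: 0.0778
gripper_force: 50.0
t 5.7 pos [ 0.509  -0.0637  0.2793] mixer [[ -63.5 -130.4]] psi -0.3293 F [0.7 0.5 2.1] T [-0.16 -0.13 -0.03] w 0.07783404840345735 gf 50.00751614570618
```

```bash
python3 - <<'E'
from go import *
rel([*toW(M,[-35,-90]),.279],M[2])
rel([*toW(M,[0,-90]),.279],M[2])
E
```

```text
turn [ 0.03 -0.   -8.76] shift cm [4.43 2.2  0.03]
turn [ 0.03 -0.   -8.76] shift cm [4.96 5.66 0.03]
```

```bash
python3 -m pendant '[[0,0,-1,0.5,0.3,0,1],[0,0,-2,1,0.6,0,1],[0,0,-3,1.5,0.8,0,1],[0,0,-4,2,1,0,1],[0,0,-5,2.5,1.3,0,1],[0,0,-6,3,1.5,0,1],[0,0,-7,3.5,1.8,0,1],[0,0,-8,4,2,0,1],[0,0,-8.8,4.4,2.2,0,1],[0,0,-8.8,4.4,2.2,0,1]]' 60
python3 - <<'E'
from go import *
state()
s=snap('side'); s2=snap('top')
a=cv2.resize(s['color'][120:280,180:340],None,fx=2.5,fy=2.5);b=cv2.resize(s2['color'][100:260,180:380],None,fx=2.5,fy=2.5)
cv2.imwrite('pics/s3.png',cv2.resize(np.hstack([a,b]),(800,356))[:,:,::-1])
rel([*toW(M,[0,-90]),.279],M[2])
A=np.ones((384,512),bool)
t,f=tray(pts(s2,A),manip.sense()['eef_pos'][:2].tolist()+[M[2]]);print(t,f,toM(M,t))
t,f=tray(pts(s,A),manip.sense()['eef_pos'][:2].tolist()+[M[2]]);print(t,f,toM(M,t))
E
```

```text
t: 7.0
eef_pos: [0.5444, -0.0288, 0.2793]
tool_rot: [3.141, -0.0, 1.396]
wrist_force: [-0.3, -0.3, 3.9]
gripper_width: 0.0784
gripper_force: 60.0
t 7.0 pos [ 0.5444 -0.0288  0.2793] mixer [[-34.8 -89.9]] psi -0.1745 F [-0.3 -0.3  3.9] T [-0.07  0.2   0.23] w 0.07841930666695497 gf 60.02895712852478
turn [ 0.05 -0.02  0.08] shift cm [-0.01  3.49  0.03]
[ 0.54446528 -0.02522273 -0.17977511] 0.0037862374030150597 [[-35.4 -86.3]]
[ 0.55306291 -0.03831268 -0.31273879] 0.004739468200743331 [[-24.7 -97.7]]
```

View pics/s3.png

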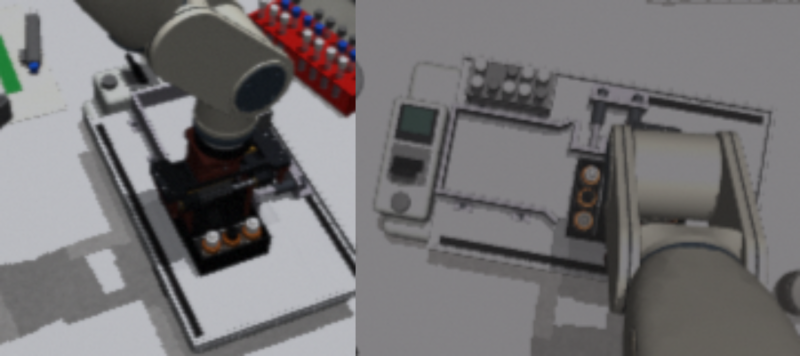

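The tray is square with the mixer: front end at pixel (585,200) in the right-hand crop, beside the gate and clear of the fence flares. Next I'll press it against the gate.

```bash
python3 -m pendant '[[0,0,0,0,0.4,0,1],[0,0,0,0,0.8,0,1],[0,0,0,0,1.2,0,1],[0,0,0,0,1.6,0,1],[0,0,0,0,2.0,0,1],[0,0,0,0,2.4,0,1],[0,0,0,0,2.8,0,1],[0,0,0,0,3.2,0,1],[0,0,0,0,3.4,0,1],[0,0,0,0,3.4,0,1]]'
python3 - <<'E'
from go import *
state()
s2=snap('top'); s=snap('side')
A=np.ones((384,512),bool); P=pts(s2,A); q=toM(M,P); z=P[:,2]*1000
def show(n,sel,i): print(n,sel.sum(),np.percentile(q[sel,i],[1,5,25,50,75,95,99]) if sel.any() else '')
g=(z>108)&(z<122)
show('near fence x',g&(q[:,1]>30)&(q[:,1]<150)&(abs(q[:,0]+58)<15),0)
show('far fence x',g&(q[:,1]>30)&(q[:,1]<150)&(abs(q[:,0]-56)<12),0)
show('tray front y',g&(abs(q[:,0])<40)&(q[:,1]<40)&(q[:,1]>-40),1)
f=g&(q[:,1]>-40)&(q[:,1]<-18); show('tray/gate x at front',f&(abs(q[:,0])<85),0)
print(np.histogram(q[f,0],np.arange(-70,90,4)))
b=cv2.resize(s2['color'][110:230,190:350],None,fx=5,fy=5); cv2.imwrite('pics/s4.png',b[:,:,::-1])
rel([*toW(M,[-1,0]),.279],M[2])
E
```

```text
t: 8.35
eef_pos: [0.5739, -0.0345, 0.2797]
tool_rot: [-3.13, 0.0, 1.395]
wrist_force: [-24.4, 3.2, 31.2]
gripper_width: 0.0784
gripper_force: 60.2
t 8.35 pos [ 0.5739 -0.0345  0.2797] mixer [[ -4.8 -90.2]] psi -0.176 F [-24.4   3.2  31.2] T [ 0.3   3.13 -0.01] w 0.07843013056137897 gf 60.20340085029602
near fence x 93 [-62.216 -61.88  -60.6   -59.1   -57.3   -55.9   -55.392]
far fence x 98 [53.097 53.8   54.725 56.35  58.475 59.9   60.206]
tray front y 66 [-39.64  -37.45  -22.275 -15.15  -13.2   -11.725 -11.5  ]
tray/gate x at front 99 [-59.6   -58.36  -39.3    19.5    48.25   70.96   78.638]
(array([ 0,  0,  7,  5,  1,  6,  4,  2,  2,  0,  1,  0,  5,  3,  1,  0,  2,
        0,  0,  1,  7,  1,  2,  1,  0,  1,  1,  9,  7, 10,  4,  2,  5,  1,
        2,  3,  1,  2,  1]), array([-70, -66, -62, -58, -54, -50, -46, -42, -38, -34, -30, -26, -22,
       -18, -14, -10,  -6,  -2,   2,   6,  10,  14,  18,  22,  26,  30,
        34,  38,  42,  46,  50,  54,  58,  62,  66,  70,  74,  78,  82,
        86]))
turn [-0.63  0.02  0.03] shift cm [9.02 0.39 0.07]
```

View pics/s4.png

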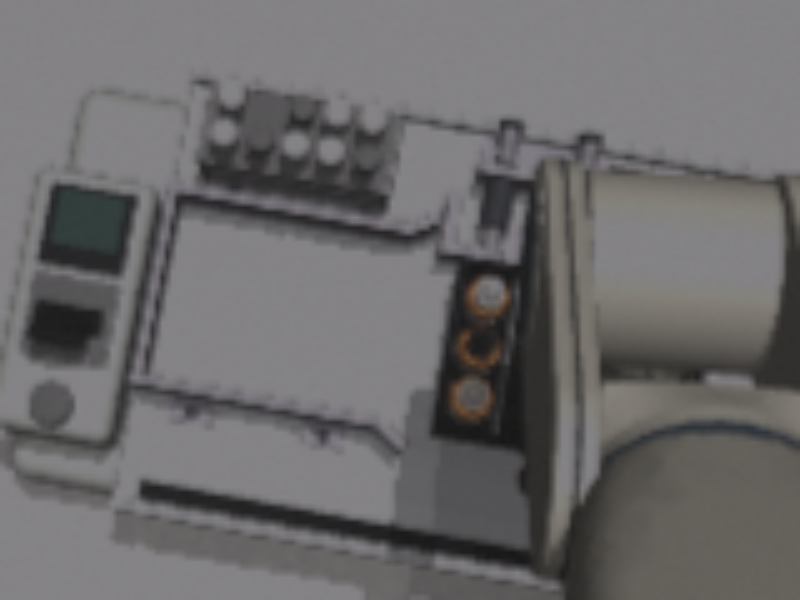

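```bash
python3 -m pendant '[[0,0,0,0,0,-0.02,1],[0,0,0,0,0,-0.03,1],[0,0,0,0,0,-0.03,1],[0,0,0,0,0,-0.03,1],[0,0,0,0,0,-0.03,1],[0,0,0,0,0,-0.03,1],[0,0,0,0,0,-0.03,1],[0,0,0,0,0,-0.03,1],[0,0,0,0,0,-0.03,1],[0,0,0,0,0,-0.03,1]]' 30
python3 - <<'E'
from go import *
state()
E
```

```text
t: 9.7
eef_pos: [0.5739, -0.0345, 0.2797]
tool_rot: [-3.131, 0.0, 1.395]
wrist_force: [-23.4, 3.5, 27.3]
gripper_width: 0.0782
gripper_force: 30.2
t 9.7 pos [ 0.5739 -0.0345  0.2797] mixer [[ -4.9 -90.2]] psi -0.1759 F [-23.4   3.5  27.3] T [0.25 2.98 0.07] w 0.07820735616533356 gf 30.178925693035126
```

The tool is levering the tray's far edge into the deck because the grip is too stiff. A lighter spread should let the tray lie flat.

```bash
python3 -m pendant '[[0,0,0,0,0,0,1],[0,0,0,0,0,0,1],[0,0,0,0,0,0,1],[0,0,0,0,0,0,1],[0,0,0,0,0,0,1],[0,0,0,0,0,0,1],[0,0,0,0,0,0,1],[0,0,0,0,0,0,1],[0,0,0,0,0,0,1],[0,0,0,0,0,0,1]]' 6
python3 - <<'E'
from go import *
state()
s=manip.sense();r=R.from_euler('xyz',s['tool_rot'])
t=s['eef_pos']+r.apply([0,0,.182]); print('tip',toM(M,t),t)
E
```

```text
t: 10.95
eef_pos: [0.575, -0.0346, 0.2785]
tool_rot: [-3.134, 0.0, 1.395]
wrist_force: [-11.2, 2.1, 10.1]
gripper_width: 0.0758
gripper_force: 6.1
t 10.95 pos [ 0.575  -0.0346  0.2785] mixer [[ -3.7 -90.1]] psi -0.176 F [-11.2   2.1  10.1] T [ 0.25  1.61 -0.04] w 0.07583805749785695 gf 6.060100793838501
tip [[ -5.1 -90.2]] [ 0.57360478 -0.03435483  0.09650378]
```

```bash
python3 -m pendant '[[-0.2,0,0,0,0.1,-0.04,1],[-0.4,0,0,0,0.2,-0.08,1],[-0.4,0,0,0,0.3,-0.08,1],[-0.4,0,0,0,0.3,-0.08,1],[-0.4,0,0,0,0.3,-0.08,1],[-0.4,0,0,0,0.3,-0.08,1],[-0.4,0,0,0,0.3,-0.08,1],[-0.4,0,0,0,0.3,-0.08,1],[-0.4,0,0,0,0.3,-0.08,1],[-0.4,0,0,0,0.3,-0.08,1]]' 8
cat >> go.py <<'E'
def tip():
    s=manip.sense();r=R.from_euler('xyz',s['tool_rot'])
    t=s['eef_pos']+r.apply([0,0,.182]); print('tip',toM(M,t),t.round(4))
def vials(name=None):
    # gate and tray seen from the side and top cameras, in mixer mm
    for c in('top','side'):
        s=snap(c); out=[]
        for n in('tray','gate'):
            for d in manip.masks_of(c,n)[:1]:
                Q=pts(s,d['region']); q=np.c_[toM(M,Q),Q[:,2:]*1000]
                w=(q[:,2]>105)&(q[:,2]<125) if n=='tray' else q[:,2]>105
                print(c,n,round(d['confidence'],2),np.percentile(q[w],[2,50,98],axis=0).round(0).tolist())
E
python3 - <<'E'
from go import *
state();tip();vials()
E
```

```text
t: 12.2
eef_pos: [0.5777, -0.0351, 0.2783]
tool_rot: [-3.139, 0.0, 1.395]
wrist_force: [-9.9, 1.5, 1.8]
gripper_width: 0.0774
gripper_force: 7.9
t 12.2 pos [ 0.5777 -0.0351  0.2783] mixer [[ -1.  -90.2]] psi -0.176 F [-9.9  1.5  1.8] T [ 0.13  1.51 -0.02] w 0.07741546221815103 gf 7.93431730591692
tip [[ -1.4 -90.2]] [ 0.5773 -0.0351  0.0963]
top tray 0.79 [[-55.0, -54.0, 107.0], [-12.0, -31.0, 120.0], [46.0, -12.0, 125.0]]
top gate 0.61 [[53.0, -35.0, 106.0], [58.0, -6.0, 115.0], [129.0, -3.0, 116.0]]
side tray 0.94 [[-55.0, -164.0, 105.0], [-8.0, -147.0, 117.0], [48.0, -49.0, 124.0]]
```

```bash
python3 -m pendant '[[0,0,0,0.6,0.05,0,1],[0,0,0,1.4,0.05,0,1],[0,0,0,2.3,0.05,0,1],[0,0,0,3.2,0.05,0,1],[0,0,0,4.1,0.05,0,1],[0,0,0,5,0.05,0,1],[0,0,0,5.8,0.05,0,1],[0,0,0,6.5,0.05,0,1],[0,0,0,7,0.05,0,1],[0,0,0,7,0.05,0,1]]'
python3 - <<'E'
from go import *
state();tip();vials()
s2=snap('top');b=cv2.resize(s2['color'][110:230,190:350],None,fx=5,fy=5); cv2.imwrite('pics/s5.png',b[:,:,::-1])
rel([*toW(M,[-1,85]),.279],M[2])
E
```

```text
t: 13.75
eef_pos: [0.5908, 0.0333, 0.2782]
tool_rot: [-3.14, 0.001, 1.394]
wrist_force: [-7.5, 0.8, -1.7]
gripper_width: 0.0776
gripper_force: 8.1
t 13.75 pos [0.5908 0.0333 0.2782] mixer [[ -0.1 -20.5]] psi -0.1769 F [-7.5  0.8 -1.7] T [-0.11  1.13 -0.43] w 0.0775633017243888 gf 8.089423096098471
tip [[ -0.3 -20.7]] [0.5906 0.0332 0.0962]
top tray 0.56 [[-52.0, 23.0, 109.0], [-12.0, 48.0, 120.0], [46.0, 58.0, 124.0]]
top gate 0.39 [[123.0, -81.0, 105.0], [134.0, -32.0, 106.0], [138.0, -26.0, 111.0]]
side tray 0.85 [[-55.0, -95.0, 106.0], [-6.0, -78.0, 118.0], [49.0, 22.0, 125.0]]
side gate 0.76 [[49.0, -99.0, 106.0], [63.0, -57.0, 118.0], [134.0, -6.0, 123.0]]
turn [-0.06  0.05 -0.03] shift cm [10.55 -0.09 -0.1 ]
```

View pics/s5.png

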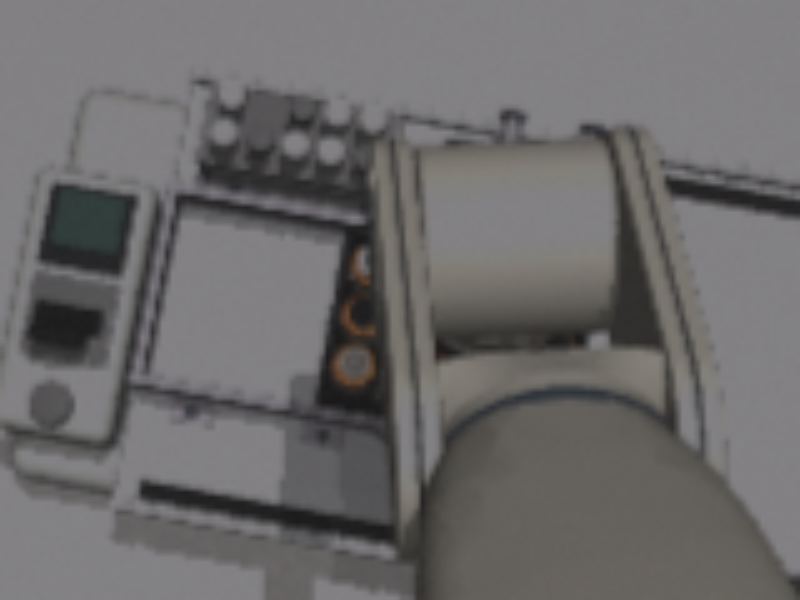

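The tray's front end is between the fences (pixel (335,330)) with no jam and small forces, so I'll slide it further in.

```bash
python3 -m pendant '[[0,0,0,0.6,-0.05,0.03,1],[0,0,0,1.5,-0.05,0.03,1],[0,0,0,2.5,-0.05,0.03,1],[0,0,0,3.5,-0.05,0.03,1],[0,0,0,4.5,-0.05,0.03,1],[0,0,0,5.5,-0.05,0.03,1],[0,0,0,6.5,-0.05,0.03,1],[0,0,0,7.4,-0.05,0.03,1],[0,0,0,8,-0.05,0.03,1],[0,0,0,8,-0.05,0.03,1]]'
python3 - <<'E'
from go import *
state();tip();vials()
rel([*toW(M,[-1,85]),.279],M[2])
E
```

```text
t: 15.35
eef_pos: [0.6045, 0.1121, 0.278]
tool_rot: [-3.141, 0.002, 1.394]
wrist_force: [-7.1, 0.0, 0.4]
gripper_width: 0.0776
gripper_force: 7.9
t 15.35 pos [0.6045 0.1121 0.278 ] mixer [[-0.4 59.4]] psi -0.177 F [-7.1  0.   0.4] T [-0.18  1.14 -0.52] w 0.07757573738168358 gf 7.92638897895813
tip [[-0.5 59.1]] [0.6044 0.1117 0.096 ]Traceback (most recent call last):
  File "<stdin>", line 2, in <module>
  File "go.py", line 23, in vials
    print(c,n,round(d['confidence'],2),np.percentile(q[w],[2,50,98],axis=0).round(0).tolist())
                                       ~~~~~~~~~~~~~^^^^^^^^^^^^^^^^^^^^^^^
    return _quantile_unchecked(
        a, q, axis, out, overwrite_input, method, keepdims, weights)
    return _ureduce(a,
                    func=_quantile_ureduce_func,
    ...<5 lines>...
                    overwrite_input=overwrite_input,
                    method=method)
    r = func(a, **kwargs)
    result = _quantile(arr,
                       quantiles=q,
    ...<2 lines>...
                       out=out,
                       weights=wgt)
    slices_having_nans = np.isnan(arr[-1, ...])
                                  ~~~^^^^^^^^^
IndexError: index -1 is out of bounds for axis 0 with size 0
```

```bash
python3 -m pendant '[[0,0,0,0.4,0,0,1],[0,0,0,0.8,0,0,1],[0,0,0,1.2,0,0,1],[0,0,0,1.6,0,0,1],[0,0,0,1.9,0,0,1],[0,0,0,2.2,0,0,1],[0,0,0,2.4,0,0,1],[0,0,0,2.6,0,0,1],[0,0,0,2.7,0,0,1],[0,0,0,2.7,0,0,1]]'
python3 - <<'E'
from go import *
state();tip()
s=snap('side'); P=pts(s,np.ones((384,512),bool)); q=toM(M,P); 
for d in manip.masks_of('side','gate')[:1]: 
    Q=pts(s,d['region']); print(d['confidence'],np.percentile(np.c_[toM(M,Q),Q[:,2]*1000],[2,50,98],axis=0).round(0).tolist())
cv2.imwrite('pics/s6.png',cv2.resize(s['color'][120:280,180:380,::-1],None,fx=4,fy=3.75))
E
```

```text
t: 16.7
eef_pos: [0.6113, 0.1373, 0.2794]
tool_rot: [3.135, 0.003, 1.395]
wrist_force: [-1.1, -9.6, -0.5]
gripper_width: 0.0782
gripper_force: 8.0
t 16.7 pos [0.6113 0.1373 0.2794] mixer [[ 1.8 85.4]] psi -0.1757 F [-1.1 -9.6 -0.5] T [-1.7   0.52 -0.11] w 0.07815499799737817 gf 7.99977645277977
tip [[ 3. 85.]] [0.6123 0.1366 0.0974]
0.87 [[24.0, -99.0, 83.0], [30.0, -47.0, 109.0], [61.0, -3.0, 123.0]]
```

View pics/s6.png

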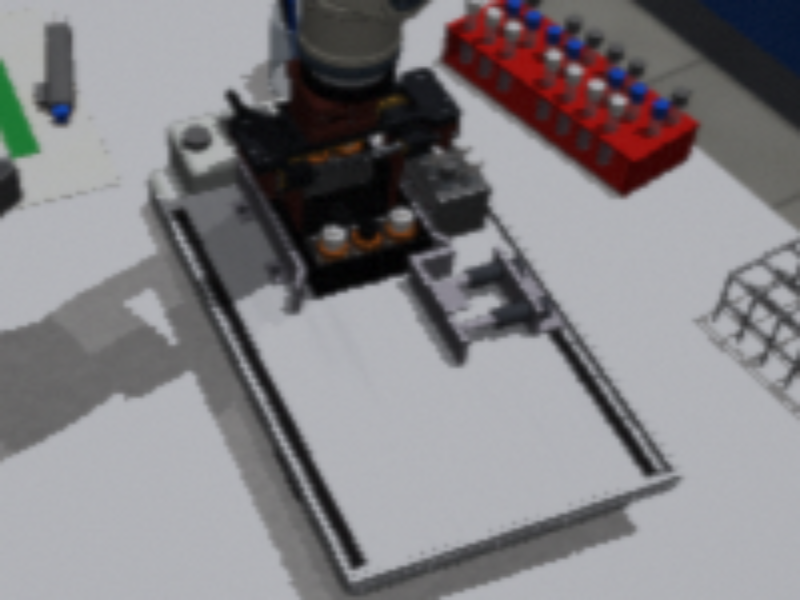

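The gate has sprung shut behind the tray (gate at pixel (440,310)), and the tray is against the end stop. I'll release the spread and lift.

```bash
python3 -m pendant '[[0,0,0,-0.1,-0.1,0,1],[0,0,0,-0.1,-0.2,0,0.8],[0,0,0,-0.1,-0.2,0,0.6],[0,0,0,-0.1,-0.2,0,0.5],[0,0,0,-0.1,-0.2,0,0.5],[0,0,0,-0.1,-0.2,0,0.5],[0,0,0,-0.1,-0.2,-2,0.5],[0,0,0,-0.1,-0.2,-5,0.5],[0,0,0,-0.1,-0.2,-10,0.5],[0,0,0,-0.1,-0.2,-13,0.5]]' 8
python3 - <<'E'
from go import *
state()
s=snap('side'); P=pts(s,np.ones((384,512),bool)); q=np.c_[toM(M,P),P[:,2]*1000]
for c in ('side','top'):
  s=snap(c)
  for n in('tray','gate','start'):
    for d in manip.masks_of(c,n)[:2]:
      Q=pts(s,d['region']); print(c,n,round(d['confidence'],2),len(Q),np.percentile(np.c_[toM(M,Q),Q[:,2]*1000],[2,50,98],axis=0).round(0).tolist())
E
```

```text
t: 18.05
eef_pos: [0.6086, 0.1382, 0.414]
tool_rot: [3.131, -0.002, 1.395]
wrist_force: [0.7, -1.0, 0.6]
gripper_width: 0.044
gripper_force: 0.0
t 18.05 pos [0.6086 0.1382 0.414 ] mixer [[-1.  85.9]] psi -0.1757 F [ 0.7 -1.   0.6] T [-0.08  0.    0.01] w 0.04401350751813477 gf 0.0
side tray 0.8 1355 [[-52.0, 8.0, 82.0], [-1.0, 93.0, 113.0], [52.0, 163.0, 142.0]]
side gate 0.87 306 [[24.0, -100.0, 84.0], [33.0, -45.0, 108.0], [111.0, -2.0, 123.0]]
side gate 0.31 635 [[-138.0, -385.0, 12.0], [-117.0, -367.0, 86.0], [-85.0, -334.0, 128.0]]
top tray 0.6 246 [[-9.0, 17.0, 80.0], [21.0, 39.0, 117.0], [49.0, 143.0, 142.0]]
top gate 0.64 194 [[26.0, -88.0, 80.0], [39.0, -58.0, 114.0], [65.0, -26.0, 121.0]]
```

```bash
python3 - <<'E'
from go import *
print(toM(M,[[.596,.27],[.597,.268],[.592,.259]]))
rel([*toW(M,[-80,210]),.307],M[2])
E
```

```text
[[-36.5 213.4]
 [-35.2 211.6]
 [-38.5 201.9]]
turn [0.27 0.05 0.04] shift cm [12.45 -7.89 10.1 ]
```

```bash
python3 -m pendant '[[0.3,0,0,3,-2,0,0.3],[0.3,0,0,7,-4.5,0,0],[0.3,0,0,11,-7,0,0],[0.3,0,0,12.4,-7.9,0,0],[0.3,0,0,12.4,-7.9,0,0],[0.3,0,0,12.4,-7.9,3,0],[0.3,0,0,12.4,-7.9,6,0],[0.3,0,0,12.4,-7.9,8,0],[0.3,0,0,12.4,-7.9,8,0],[0.3,0,0,12.4,-7.9,8,0]]' 8
python3 - <<'E'
from go import *
state();tip()
rel([*toW(M,[-80,210]),.307],M[2])
s=snap('side'); s2=snap('top')
a=cv2.resize(s['color'][100:200,190:290],(400,400));b=cv2.resize(s2['color'][110:230,160:280],(400,400))
cv2.imwrite('pics/s7.png',np.hstack([a,b])[:,:,::-1])
E
```

```text
t: 19.75
eef_pos: [0.5534, 0.2737, 0.3301]
tool_rot: [3.139, -0.001, 1.395]
wrist_force: [-0.7, 0.5, 0.4]
gripper_width: 0.0008
gripper_force: 0.0
t 19.75 pos [0.5534 0.2737 0.3301] mixer [[-79.1 209.6]] psi -0.1762 F [-0.7  0.5  0.4] T [-0.07  0.09  0.06] w 0.0007752042135590275 gf 0.0
tip [[-78.6 209.7]] [0.5539 0.2737 0.1481]
turn [ 0.16 -0.04  0.02] shift cm [ 0.04 -0.09  2.31]
```

View pics/s7.png

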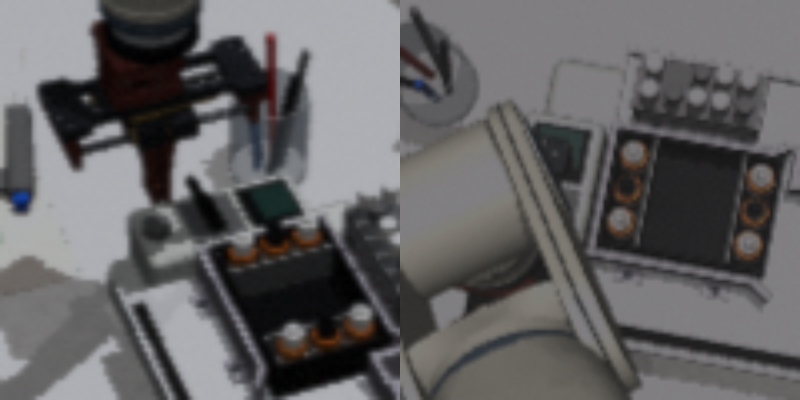

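The right crop shows the tray fully in the bay. The left crop shows the closed fingers (155,185) on the near side of the paddle (205,205), above the knob, so I'll lower them and push.

```bash
python3 -m pendant '[[0,0,0,0,0,1.2,0],[0,0,0,0,0,2.3,0],[0,0,0,0,0,2.3,0],[0,0,0,0,0.5,2.3,0],[0,0,0,0,1,2.3,0],[0,0,0,0,1.6,2.3,0],[0,0,0,0,2.2,2.3,0],[0,0,0,0,2.8,2.3,0],[0,0,0,0,3.4,2.3,0],[0,0,0,0,3.4,2.3,0]]'
python3 - <<'E'
from go import *
state();tip()
E
```

```text
t: 21.1
eef_pos: [0.5869, 0.2678, 0.3063]
tool_rot: [3.139, -0.0, 1.395]
wrist_force: [0.7, -1.2, -0.9]
gripper_width: 0.0004
gripper_force: 0.0
t 21.1 pos [0.5869 0.2678 0.3063] mixer [[-45.1 209.7]] psi -0.1759 F [ 0.7 -1.2 -0.9] T [-0.07  0.11  0.  ] w 0.000410439047160164 gf 0.0
tip [[-44.7 209.7]] [0.5873 0.2678 0.1243]
```

```bash
python3 -m pendant '[[0,0,0,0,0.2,0,0],[0,0,0,0,0.4,0,0],[0,0,0,0,0.6,0,0],[0,0,0,0,0.8,0,0],[0,0,0,0,1.0,0,0],[0,0,0,0,1.2,0,0],[0,0,0,0,1.2,0,0],[0,0,0,0,1.2,0,0],[0,0,0,0,1.2,0,0],[0,0,0,0,1.2,0,0]]'
python3 - <<'E'
from go import *
state();tip()
s=snap('side'); s2=snap('top')
for c,z in(('side',s),('top',s2)):
  for d in manip.masks_of(c,'start')[:2]:
      Q=pts(z,d['region']); print(c,round(d['confidence'],2),len(Q),np.percentile(np.c_[toM(M,Q),Q[:,2]*1000],[2,50,98],axis=0).round(0).tolist())
E
```

```text
t: 22.35
eef_pos: [0.5983, 0.2659, 0.3064]
tool_rot: [3.139, -0.0, 1.395]
wrist_force: [-0.8, -0.3, 0.5]
gripper_width: 0.0003
gripper_force: 0.1
t 22.35 pos [0.5983 0.2659 0.3064] mixer [[-33.6 209.7]] psi -0.1758 F [-0.8 -0.3  0.5] T [-0.13  0.15 -0.01] w 0.00026270553370368944 gf 0.1400467730127275
tip [[-33.2 209.8]] [0.5987 0.2658 0.1244]
side 0.56 66 [[-36.0, 190.0, 101.0], [-24.0, 198.0, 125.0], [-2.0, 226.0, 148.0]]
```

```bash
python3 -m pendant '[[0,0,0,0,0.1,0,0],[0,0,0,0,0.2,0,0],[0,0,0,0,0.3,0,0],[0,0,0,0,0.4,0,0],[0,0,0,0,0.4,0,0],[0,0,0,0,0.4,0,0],[0,0,0,0,0.4,0,0],[0,0,0,0,0.4,0,0],[0,0,0,0,0.4,0,0],[0,0,0,0,0.4,0,0]]'
python3 - <<'E'
from go import *
state();tip()
E
python3 -m pendant '[[0,0,0,0,0.1,0,0],[0,0,0,0,0.2,0,0],[0,0,0,0,0.3,0,0],[0,0,0,0,0.3,0,0],[0,0,0,0,0.3,0,0],[0,0,0,0,0.3,0,0],[0,0,0,0,0.3,0,0],[0,0,0,0,0.3,0,0],[0,0,0,0,0.3,0,0],[0,0,0,0,0.3,0,0]]'
python3 - <<'E'
from go import *
state();tip()
E
```

```text
t: 23.8
eef_pos: [0.602, 0.2651, 0.3064]
tool_rot: [3.14, 0.0, 1.395]
wrist_force: [-3.3, -0.3, -0.5]
gripper_width: 0.0001
gripper_force: 1.2
t 23.8 pos [0.602  0.2651 0.3064] mixer [[-29.8 209.7]] psi -0.1757 F [-3.3 -0.3 -0.5] T [-0.13  0.66 -0.03] w 0.00011553793021840938 gf 1.2222719890996814
tip [[-29.4 209.6]] [0.6023 0.2651 0.1244]
t: 25.05
eef_pos: [0.6036, 0.265, 0.3062]
tool_rot: [-3.139, 0.001, 1.395]
wrist_force: [-10.9, 1.5, 4.7]
gripper_width: 0.0002
gripper_force: 5.8
t 25.05 pos [0.6036 0.265  0.3062] mixer [[-28.1 209.8]] psi -0.1758 F [-10.9   1.5   4.7] T [ 0.19  2.01 -0.06] w 0.00017568165825826838 gf 5.767112039029598
tip [[-28.6 209.6]] [0.6032 0.2649 0.1242]
```

The paddle is against its stop: force rose to 11 N with no further motion. I'll back away, lift and check.

```bash
python3 -m pendant '[[0,0,0,0,-0.8,0,0],[0,0,0,0,-2,0,0],[0,0,0,0,-3,0,0],[0,0,0,0,-4,-1,0],[0,0,0,0,-4,-4,0],[0,0,0,0,-6,-9,0],[0,0,0,0,-10,-12,0],[0,0,0,0,-15,-12,0],[0,0,0,0,-19,-12,0],[0,0,0,0,-19,-12,0]]'
python3 - <<'E'
from go import *
state()
s=snap('side'); s2=snap('top')
for c,z in(('side',s),('top',s2)):
  for n in('start','gate','tray','tube_rack'):
    for d in manip.masks_of(c,n)[:1]:
      Q=pts(z,d['region']); print(c,n,round(d['confidence'],2),len(Q),np.percentile(np.c_[toM(M,Q),Q[:,2]*1000],[2,50,98],axis=0).round(0).tolist())
P=pts(s2,np.ones((384,512),bool));t,f=tray(P,[*toW(M,[0,85]),M[2]]);print('tray',toM(M,t),t[2]-M[2],f)
a=cv2.resize(s['color'][100:220,190:310],(400,400));b=cv2.resize(s2['color'][110:230,180:300],(400,400))
cv2.imwrite('pics/s8.png',np.hstack([a,b])[:,:,::-1])
E
```

```text
t: 26.3
eef_pos: [0.4153, 0.2981, 0.427]
tool_rot: [3.14, -0.0, 1.398]
wrist_force: [0.4, 0.1, -0.7]
gripper_width: 0.0005
gripper_force: 0.0
t 26.3 pos [0.4153 0.2981 0.427 ] mixer [[-219.4  209.3]] psi -0.1733 F [ 0.4  0.1 -0.7] T [-0.07  0.04 -0.04] w 0.0005019183006141634 gf 0.0
side start 0.42 8546 [[-136.0, -261.0, 32.0], [-29.0, -99.0, 82.0], [127.0, 224.0, 118.0]]
side gate 0.8 334 [[24.0, -99.0, 79.0], [36.0, -50.0, 107.0], [109.0, -1.0, 122.0]]
side tray 0.93 1231 [[-52.0, 8.0, 82.0], [-2.0, 88.0, 112.0], [50.0, 154.0, 142.0]]
side tube_rack 0.93 670 [[70.0, 33.0, 65.0], [82.0, 72.0, 135.0], [118.0, 178.0, 165.0]]
top start 0.64 110 [[-32.0, 197.0, 108.0], [-20.0, 212.0, 127.0], [-6.0, 227.0, 143.0]]
top gate 0.66 296 [[26.0, -92.0, 81.0], [36.0, -46.0, 112.0], [110.0, 1.0, 121.0]]
top tray 0.87 1880 [[-51.0, 13.0, 79.0], [1.0, 86.0, 88.0], [51.0, 158.0, 141.0]]
top tube_rack 0.73 452 [[-168.0, 385.0, 8.0], [-137.0, 460.0, 22.0], [-94.0, 605.0, 27.0]]
tray [[ 2.3 85.9]] -0.024220354723831466 0.006891396512604375
```

View pics/s8.png

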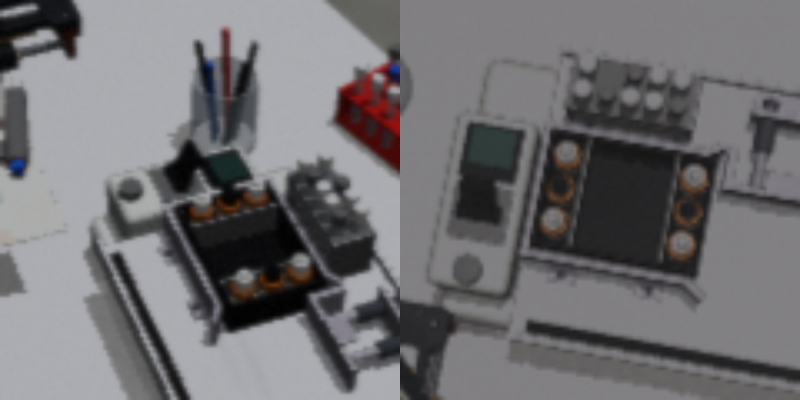

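The tray is in the bay (right crop (620,205)), the gate is shut, and the paddle leans away from the robot (tip at mixer x about -8, as expected when fully over). The rack hasn't moved.

```bash
python3 -c "
from plant import manip
print(manip.job_done())"
```

```text
the job is handed in; nothing more can be done
None
```

The tray is docked in the bay with the gate shut behind it, and the start paddle was then pushed over to its stop; I handed the job in after about 26 s of robot time. The tray was slid throughout, but it tilted about 0.6° for some 2.5 s while being pressed against the gate, until I loosened the grip.

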